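Light up the money clip

TASK

Switch on the small grey battery lamp by flipping the toggle on its top all the way over to the other side, then lift the lamp out of its dock and carry it across to the trays, past the watch box that stands in the way, without touching the money clip or knocking anything about. Finish while still holding the lamp: keep it still and level, lens down, about 2 cm above the steel money clip, centred over the clip and lengthwise along it, with the lamp touching nothing but your gripper.

Things in the scene. Friction and masses are not known exactly. Their poses are not given: they have to be found in the camera images.
- lamp_mid (a point): centre (half-way up) of the loose battery lamp: a matte grey bar 110 mm long (its x), 34 mm wide (its y), 46 mm high (its z, up), about 0.2 kg, lens on its underside. Can be grasped across its width at mid-length. It stands in the fixed dock
- dock: fixed black dock, origin under its centre, x along the lamp. The lamp stands on its floor, 8 mm above the dresser, with 3 mm of play. Rims 12 mm above that floor stand at both ends (they hold the lamp when its toggle is pushed) and along the sides only near the corners: the middle 80 mm of both long sides is free
- lamp_lens (a point): centre of the lamp's underside (the lens), 23 mm below lamp_mid; same axes as the lamp
- switch_pivot (a point): foot of the toggle, on the lamp's flat top, 35 mm from its middle towards its -x end; same axes as the lamp. The toggle is a steel stick 6 mm thick with an 8 mm ball end, 20 mm long overall, leaning along the lamp's length; it turns about the lamp's y axis at this point
- lamp_switch (a joint): toggle angle in rad: 0 = off, leaning 0.5 rad from upright towards the lamp's -x end (outwards); 1.0 = on, leaning 0.5 rad towards the lamp's +x (the middle). Starts between 0 and 0.2. About 1 N at its end moves it and it stays where it is left
- clip_top (a point): centre of the upper face of the loose steel money clip, 55 mm long (its x), 26 mm wide (its y), 10 mm high, lying flat; z up. It lies in the acrylic tray, whose floor is 12 mm and whose rim is 34 mm above the dresser
- walnut_tray: fixed walnut tray 320 (its x) x 240 x 22 mm, wall and floor 8 mm; origin under its centre. It carries the acrylic tray, and the cologne, flacon and ring box on its +x strip. It may lie to the left or right of the watch box, the lamp being on the other side
- acrylic_tray: fixed clear acrylic tray 170 (its x) x 160 x 26 mm, wall and floor 4 mm, stacked in the walnut tray towards its -x end; origin under its centre
- watch_box: fixed wooden watch box 220 (x) x 60 (y) x 100 mm high between lamp and trays; origin under its centre. It stands in the way, nothing is done with it
- cologne: bystander: slender upright cologne bottle, 36 mm diameter, 148 mm high, in the walnut tray; origin under its centre
- flacon: bystander: black glass cube flacon, 48 mm, 71 mm high with its cap, in the walnut tray; origin under its centre
- ring_box: bystander: ring box 46 x 46 x 37 mm in the walnut tray; origin under its centre
- lint_roller: bystander: lint roller lying along its y, 140 mm long, 40 mm high, just beyond the dock's +x end; origin on the dresser near its middle
- jar: bystander: round white jar, 56 mm diameter, 50 mm high, near the far edge; origin under its centre
There are look-alikes about, which are no part of the job. What is meant by the part that bears lamp_mid is not turquoise, and is the larger of those in its own colour. There is more than one size of the part that bears clip_top; the job needs the larger.

How it is judged:
By the outcome, as a careful person would: the job done as asked, in the order asked, and still so for the second after the job is handed in, while the arm keeps its last pose, push and grip.
It also fails if it takes over 54 s, if anything falls off the work surface, if the arm or the gripper's body presses on something with over 40 N, if the wrist force passes 120 N, or if a joint passes its speed limit or range.

ROBOT

A 6-joint arm with a two-finger parallel gripper is mounted at the origin on the work surface. World frame = base frame: x ahead of the robot, y to its left, z up, the work surface at z = 0. Lengths are in m, angles in degrees, forces in N, time in s.
With the tool pointing down it reaches from about 0.4 to 0.825 m from the base axis. Payload 7 kg.
Tool frame: the origin (TCP) lies at the very end of the fingers, on their centre line; the grasp point (between the pads) lies 19 mm behind it; z points along the fingers, y is the line along which they close (so a half turn about z gives the same grasp; the last joint's range is limited). The gripper opens to 88 mm and grips with 3 to 60 N. Pads are 19 mm wide; open, the fingers measure 130 mm over their backs; the gripper's body (78 mm by 193 mm) begins 47 mm behind the grasp point.
Start: joints at [83.772, 20.546, 0.682, 0, -70.136, -16.507], TCP at [0.261, 0.623, 0.227] pointing down, gripper open.
Joint ranges: [-176.03, 176.03], [-82.01, 121.73], [-58.28, 71.71], [-173.87, 95.51], [-174.79, -0.11], [-173.66, 173.66]. Speed limits (degrees/s): [136.94, 136.94, 172.46, 180, 180, 180].

INTERFACE

Orientations are given as [roll, pitch, yaw] about the fixed x, y, z axes, in that order (R = Rz(yaw) Ry(pitch) Rx(roll)).
In Python, from plant import ctrl gives the robot as it stands.
- The arm moves only by the tool carry_out, never from a script. Its argument "deltas" is a list that holds one entry, the list of rows, each a list of 5 numbers: the shift along the tool's x, y, z scaled (see below), then the turn about the tool's z scaled (see below), then the opening, from -1 (shut) to 1 (fully open). A call has 1 to 5 rows; each row is the pose to reach, as a shift and turn from the pose commanded when the call began, along the tool's axes at that moment, turning the shorter way round; what a row does not reach only later rows make up. The controller multiplies each number of a shift by 20 cm and each number of a turn by 2 pi rad. A row lasts 1/10 s, in which the tool goes at most 50 mm and 8.59 degrees, less where a joint would pass 70% of its speed; a pose out of reach is approached as far as the arm can. A call with a number of a shift or a turn outside -1 to 1 is refused whole. A call with a gripper value outside its range is refused whole. The fingers move at their own pace and stop on an object; the grip force is fixed at half the most. Time passes only in rows, so rows that repeat a pose let the fingers close. It gives the time, the measured TCP pose, the force, the opening and the grip force at its end, in the units of the state.
- ctrl.get_obs(): the state, without advancing time (a new reading comes with each control period).
- ctrl.snapshot(name): name is "scene" or "top" or "wrist"; returns a dict with "color" (400x640x3 uint8, red, green, blue), "camera_matrix" (3x3 intrinsics, pixels), "k1" (the pictures are not rectified: a ray, as slopes to the right and down, at radius r is drawn at 1 + k1 r^2 times it, then the intrinsics apply), "R" (3x3) and "t" (3): a world point X has camera coordinates R X + t. Camera axes: x right, y down, z forward; pixel columns grow to the right and rows downward; lengths in m; the calibration is good to about 2 mm. A picture is of the moment at which its call begins. There is no depth.
- ctrl.close_job(): hands the job in; it is judged then, once.
Trained networks look in a picture, given as the dict that the camera call returned (one of the last four; its "shot" number tells which), for a name from the list of things; names that differ only in an ending like _2 or _b are one class to them, and where a whole thing is asked for, a point or a joint stands for the part that bears it (a point fixed in the world has none). Each returns a list of dicts, best first, with "p" (0 to 1); they miss things now and then, are a little off and sometimes report something else, mostly with a low value. They report only what shows in the picture. A call takes as long as a camera call. They do not tell look-alikes from the thing itself.
- ctrl.search_frame(picture, name): "centre" ([column, row] in pixels, amid what is visible of it).
- ctrl.silhouettes(picture, name): "mask" (400x640 bool, what is visible of it) and "centre" ([column, row] in pixels, amid what is visible of it).
- ctrl.spot_point(picture, name): "centre" ([column, row] in pixels: a listed point, or the origin of a listed thing).
The state is a dict: "clock": time; "joint_pos": joint angles; "qvel": joint speeds; "tau": joint torques, N m; "tool_pos": TCP position; "orientation": TCP orientation; "force": force on the tool from outside, world axes, zero at the start; "moment": the same for the moment, N m; "opening": finger opening in m; "gripper_force": force on a finger pad.
Only numpy, scipy, OpenCV 4.12 (cv2) and the standard library are available. Lean on these libraries where they do the work, as an engineer would, in place of code of your own. Each camera call takes 0.05 s, during which the arm holds its last target. There are 200 camera calls.

## Working session

There is one attempt and no reset: what is moved stays moved. The work goes in short steps, Python scripts to look and compute and a tool call to move; the robot and the scene stay as the last step left them, time stands still between calls to the robot, and variables do not carry over. Pictures are saved under pics/ and viewed, at most 13 in all, crops included, and the job is handed in when it is done.

Besides the shell and the picture viewer there is one more tool, called after "Call:" as name(argument=value, ...) on one line, values as JSON. carry_out: Moves the arm, as the interface text tells. Its arguments: {"type":"object","properties":{"deltas":{"type":"array"}},"required":["deltas"]}

```bash
mkdir -p pics; cat > h.py <<'E'
import numpy as np, cv2
from plant import ctrl
def save(p,n): cv2.imwrite('pics/'+n,cv2.cvtColor(p['color'],cv2.COLOR_RGB2BGR))
def ray(p,uv):
    K=np.array(p['camera_matrix'],float)
    d=cv2.undistortPoints(np.array([[uv]],float),K,np.array([p['k1'],0,0,0,0.]))[0,0]
    R=np.array(p['R']);t=np.array(p['t'])
    return -R.T@t, R.T@np.array([d[0],d[1],1.])
def at(p,uv,z):
    o,d=ray(p,uv); return o+d*(z-o[2])/d[2]
def proj(p,X):
    K=np.array(p['camera_matrix'],float);R=np.array(p['R']);t=np.array(p['t'])
    c=R@np.array(X,float)+t; s=c[:2]/c[2]; s=s*(1+p['k1']*(s@s)); return K[:2,:2]@s+K[:2,2]
E
python3 - <<'E'
from h import *
np.set_printoptions(precision=3,suppress=True)
o=ctrl.get_obs();print(o)
Z=dict(lamp_mid=.031,dock=0,lamp_lens=.008,switch_pivot=.054,clip_top=.022,walnut_tray=0,acrylic_tray=.008,watch_box=0,cologne=.008,flacon=.008,ring_box=.008,lint_roller=0,jar=0)
for n in ("top","scene"):
    p=ctrl.snapshot(n);save(p,n+'0.png');print(n,ray(p,[320,200])[0])
    for k,z in Z.items():
        print(k,[(np.round(d['centre']),at(p,d['centre'],z),round(d['p'],2)) for d in ctrl.spot_point(p,k)[:4]])
E
```

```text
{'clock': 0.0, 'joint_pos': array([ 83.771,  20.59 ,   0.634,  -0.02 , -70.135, -16.505]), 'qvel': array([ 0.083,  0.051,  0.027, -0.058,  0.012, -0.   ]), 'tau': array([ -0.002, -58.272,  29.306,   6.997,   0.007,  -0.   ]), 'tool_pos': array([0.261, 0.622, 0.226]), 'orientation': array([179.908,  -0.007, -22.741]), 'force': array([-0.731, -0.293,  0.468]), 'moment': array([-0.011,  0.025, -0.016]), 'gripper_force': 0.0, 'opening': 0.08731090219163729}
top [0.386 0.013 1.124]
lamp_mid [(array([268., 259.]), array([0.391, 0.12 , 0.031]), 0.8), (array([226., 198.]), array([0.535, 0.222, 0.031]), 0.62), (array([178., 197.]), array([0.536, 0.339, 0.031]), 0.56)]
dock [(array([229., 200.]), array([0.533, 0.221, 0.   ]), 0.62), (array([459., 182.]), array([ 0.581, -0.348,  0.   ]), 0.57)]
lamp_lens [(array([229., 197.]), array([0.54 , 0.219, 0.008]), 0.94), (array([183., 202.]), array([0.527, 0.332, 0.008]), 0.8), (array([266., 261.]), array([0.386, 0.128, 0.008]), 0.64)]
switch_pivot [(array([225., 215.]), array([0.491, 0.219, 0.054]), 0.71), (array([178., 189.]), array([0.552, 0.334, 0.
[... 1801 characters left out ...]
.022]), 0.42)]
walnut_tray [(array([247., 278.]), array([ 0.478, -0.25 ,  0.   ]), 0.74)]
acrylic_tray [(array([231., 266.]), array([ 0.428, -0.243,  0.008]), 0.87)]
watch_box [(array([308., 218.]), array([0.486, 0.016, 0.   ]), 0.96), (array([263., 320.]), array([ 0.58, -0.33,  0.  ]), 0.65)]
cologne [(array([288., 296.]), array([ 0.594, -0.257,  0.008]), 0.81), (array([356., 188.]), array([0.543, 0.214, 0.008]), 0.2)]
flacon [(array([262., 321.]), array([ 0.585, -0.338,  0.008]), 0.8)]
ring_box [(array([304., 278.]), array([ 0.598, -0.193,  0.008]), 0.92)]
lint_roller [(array([399., 190.]), array([0.659, 0.276, 0.   ]), 0.92)]
jar [(array([422., 249.]), array([0.801, 0.041, 0.   ]), 0.61)]
```

```bash
python3 - <<'E'
import cv2
a=cv2.imread('pics/top0.png')
cv2.imwrite('pics/topcrop.png',cv2.resize(a[80:340,140:500],(800,578),interpolation=cv2.INTER_CUBIC))
E
```

```text
(no output)
```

View pics/topcrop.png

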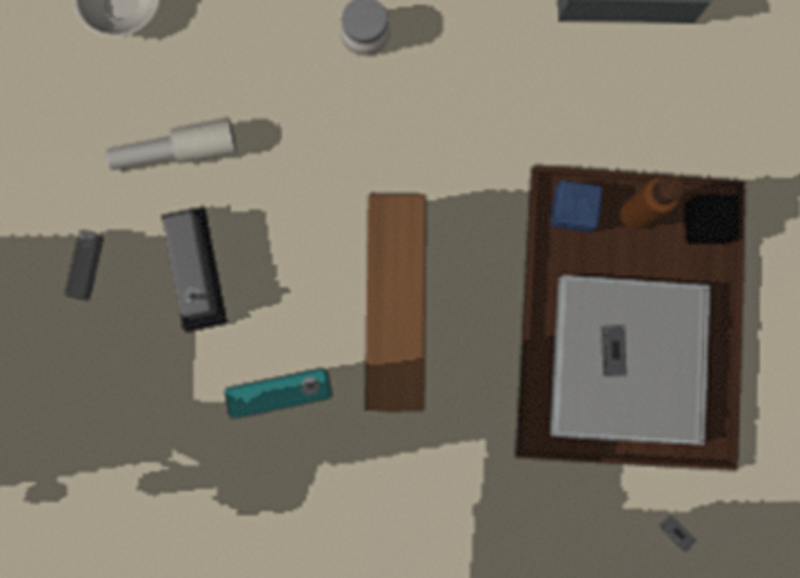

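View pics/scene0.png

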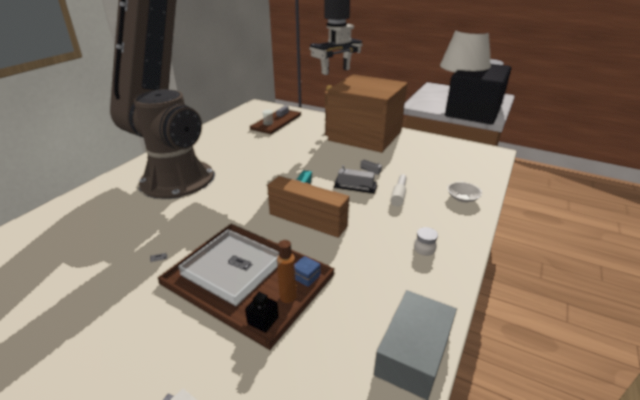

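The lamp stands in the dock at top crop (193,268), with its toggle at (195,295) near the robot end. The clip is at (614,350) in the acrylic tray. The teal bar, the small dark bar and the small clip on the dresser are the decoys. The scene picture also shows a wooden cabinet at (365,110), so I'll check where it is before moving.

```bash
cat >> h.py <<'E'
def plan(X,yaw):
    "shift (scaled) and turn (scaled) from present measured pose to TCP X, yaw deg (tool down)"
    from scipy.spatial.transform import Rotation as Ro
    o=ctrl.get_obs(); R=Ro.from_euler('xyz',o['orientation'],degrees=True).as_matrix()
    d=R.T@(np.array(X)-o['tool_pos']); w=(o['orientation'][2]-yaw+180)%360-180
    print('d mm',np.round(d*1e3,1),'scaled',np.round(d/.2,4),'turn',round(w,2),round(w/360,4),'at',np.round(o['tool_pos'],4),np.round(o['orientation'],2),'t',o['clock'])
E
python3 - <<'E'
from h import *
np.set_printoptions(precision=3,suppress=True)
p=ctrl.snapshot('scene')
for uv in ((327,128),(378,147),(405,118)): print(at(p,uv,0))
p=ctrl.snapshot('top')
for n in('lamp_mid','clip_top'):
    for d in ctrl.silhouettes(p,n):
        m=d['mask'].astype('uint8'); r=cv2.minAreaRect(cv2.findNonZero(m)); print(n,d['p'],r,m.sum())
        b=cv2.boxPoints(r); print([at(p,q,.054 if n[0]=='l' else .022)[:2] for q in b])
plan([.5,.215,.2],10)
E
```

```text
[0.239 0.603 0.   ]
[0.491 0.534 0.   ]
[0.488 0.864 0.   ]
lamp_mid 0.89 ((177.01553344726562, 198.74093627929688), (12.52107048034668, 31.048181533813477), 14.743562698364258) 362
[array([0.497, 0.357]), array([0.568, 0.342]), array([0.56 , 0.312]), array([0.489, 0.328])]
lamp_mid 0.7 ((264.98431396484375, 256.43487548828125), (14.648272514343262, 46.827545166015625), 76.4295654296875) 649
[array([0.399, 0.181]), array([0.425, 0.077]), array([0.393, 0.069]), array([0.367, 0.173])]
lamp_mid 0.57 ((224.47108459472656, 198.31214904785156), (49.114471435546875, 18.931119918823242), 81.25383758544922) 860
[array([0.584, 0.255]), array([0.591, 0.211]), array([0.477, 0.19 ]), array([0.47 , 0.234])]
lamp_mid 0.31 ((216.58401489257812, 145.71200561523438), (17.53077507019043, 58.85331344604492), 79.69515228271484) 793
[array([0.664, 0.319]), array([0.69 , 0.181]), array([0.648, 0.172]), array([0.622, 0.31 ])]
clip_top 0.6 ((415.5, 237.5), (23.0, 11.0), 90.0) 253
[array([ 0.47 , -0.217]), array([ 0.47 , -0.243]), array([ 0.415, -0.242]), array([ 0.415, -0.216])]
clip_top 0.59 ((459.0, 178.0), (22.0, 26.0), 90.0) 549
[array([ 0.615, -0.309]), array([ 0.615, -0.375]), array([ 0.561, -0.372]), array([ 0.56 , -0.307])]
clip_top 0.51 ((445.00006103515625, 319.0000305175781), (15.55634880065918, 7.0710673332214355), 45.0) 111
[array([ 0.257, -0.278]), array([ 0.269, -0.29 ]), array([ 0.242, -0.317]), array([ 0.231, -0.304])]
d mm [378.  283.5  26.6] scaled [1.89  1.417 0.133] turn -32.73 -0.0909 at [0.261 0.623 0.227] [-180.     -0.    -22.73] t 1.6
```

Call:
carry_out(deltas=[[[0, 0, -0.25, 0, -1], [0, 0, -0.4, 0, -1], [0.19, 0.14, -0.4, -0.02, -1], [0.38, 0.28, -0.4, -0.04, -1], [0.57, 0.42, -0.4, -0.06, -1]]])

```text
clock: 2.1
tool_pos: [0.3339, 0.4998, 0.3067]
orientation: [-180.0, -0.0, -0.8]
force: [1.6, 0.8, -0.1]
opening: 0.0532
gripper_force: 0.0
```

Call:
carry_out(deltas=[[[0.19, 0.14, 0, -0.02, -1], [0.38, 0.28, 0, -0.03, -1], [0.57, 0.42, 0, -0.03, -1], [0.76, 0.57, 0, -0.03, -1], [0.95, 0.71, 0, -0.03, -1]]])

```text
clock: 2.6
tool_pos: [0.522, 0.3538, 0.3069]
orientation: [-180.0, -0.0, 9.7]
force: [1.0, 1.4, 0.6]
opening: 0.0135
gripper_force: 0.0
```

```bash
python3 - <<'E'
from h import *
plan([.47,.205,.2],10)
p=ctrl.snapshot('wrist');save(p,'w1.png');print(ray(p,[320,200]))
E
```

```text
d mm [-76.3 138.  106.9] scaled [-0.3814  0.6898  0.5343] turn -0.32 -0.0009 at [0.522  0.3538 0.3069] [-1.7998e+02 -3.0000e-02  9.6800e+00] t 2.6
(array([0.59240094, 0.36566507, 0.46583549]), array([-0.26098206, -0.04159851, -0.96446821]))
```

View pics/w1.png

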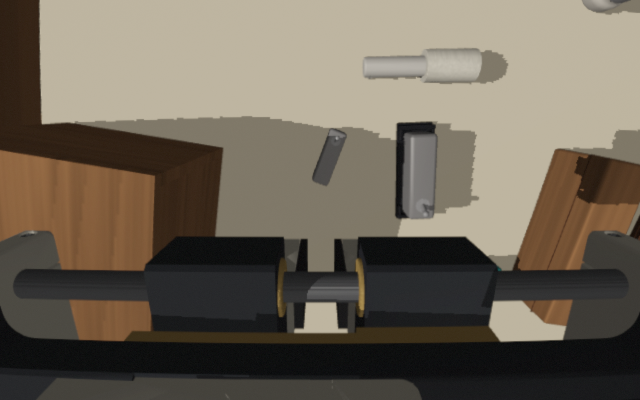

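The lamp is at (420,175), with its toggle at (424,207) at its near end. The cabinet is on the left, clear of the path. I'll move in above the lamp to look from closer.

Call:
carry_out(deltas=[[[-0.1, 0.18, 0.12, 0, -1], [-0.2, 0.35, 0.24, 0, -1], [-0.3, 0.52, 0.37, 0, -1], [-0.42, 0.69, 0.5, 0, -1], [-0.42, 0.69, 0.5, 0, -1]]])

```text
clock: 3.15
tool_pos: [0.4561, 0.1993, 0.2027]
orientation: [179.8, 0.4, 9.5]
force: [1.5, -0.0, 1.1]
opening: 0.0004
gripper_force: 0.0
```

```bash
python3 - <<'E'
from h import *
np.set_printoptions(precision=4,suppress=True)
p=ctrl.snapshot('wrist');save(p,'w2.png')
for n,z in (('switch_pivot',.054),('lamp_mid',.031),('dock',0),('lamp_lens',.008)):
    print(n,[(np.round(d['centre']),at(p,d['centre'],z)[:2],round(d['p'],2)) for d in ctrl.spot_point(p,n)[:3]])
for d in ctrl.silhouettes(p,'lamp_mid')[:3]:
    m=d['mask'].astype('uint8');ys,xs=np.nonzero(m);print(d['p'],m.sum(),xs.min(),xs.max(),ys.min(),ys.max())
plan([.5,.215,.2],10)
E
```

```text
switch_pivot [(array([189.,  52.]), array([0.553 , 0.3291]), 0.78)]
lamp_mid [(array([189.,  77.]), array([0.5331, 0.3364]), 0.83), (array([373., 246.]), array([0.3946, 0.1319]), 0.77), (array([305.,  98.]), array([0.5319, 0.2261]), 0.61)]
dock []
lamp_lens [(array([372., 237.]), array([0.3966, 0.1304]), 0.91), (array([194.,  80.]), array([0.5312, 0.3397]), 0.88)]
0.94 4899 282 326 32 161
0.67 1250 325 429 222 239
0.56 2491 161 208 35 117
d mm [38.9 -2.   7.4] scaled [ 0.1945 -0.0102  0.0371] turn -0.3 -0.0008 at [0.462  0.2064 0.2074] [-179.95   -0.08    9.7 ] t 3.45
```

View pics/w2.png

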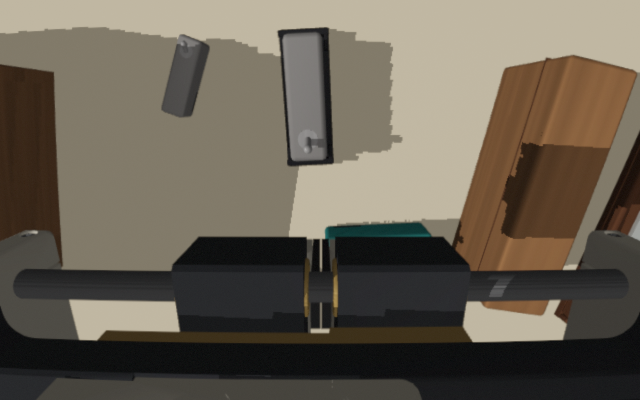

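The lamp top is seen square-on: corners near (283,33), (325,33), (327,161) and (293,162), with the toggle at (307,143). I'll retake the picture with the arm at rest and fit the top face.

```bash
cat >> h.py <<'E'
def lampfit(p,near,zt=.054):
    for d in ctrl.silhouettes(p,'lamp_mid'):
        m=d['mask'].astype('uint8'); c=at(p,d['centre'],zt)
        if np.hypot(*(c[:2]-near))>.04: continue
        q=cv2.findNonZero(m)[:,0].astype(float)
        w=np.array([at(p,u,zt)[:2] for u in q],dtype=np.float32)
        (c,s,a)=cv2.minAreaRect(w*1000); print('lamp',d['p'],'c',np.round(c,1),'size',np.round(s,1),'ang',round(a,2)); return m
E
python3 - <<'E'
from h import *
np.set_printoptions(precision=4,suppress=True)
p=ctrl.snapshot('wrist')
m=lampfit(p,[.535,.222])
for n,z in (('switch_pivot',.054),('lamp_mid',.031),('dock',0),('lamp_lens',.008)):
    print(n,[(np.round(d['centre']),at(p,d['centre'],z)[:2],round(d['p'],2)) for d in ctrl.spot_point(p,n)[:3]])
a=p['color'].copy()
if m is not None:
    c,_=cv2.findContours(m,cv2.RETR_EXTERNAL,cv2.CHAIN_APPROX_NONE);cv2.drawContours(a,c,-1,(255,0,0),1)
cv2.imwrite('pics/w3.png',cv2.resize(a[10:190,220:400,::-1],(600,600),interpolation=cv2.INTER_NEAREST))
plan([.5,.215,.2],10)
for X in ([.462,.2064,.2074],):print(proj(p,X))
E
```

```text
lamp 0.59 c [530.5 225. ] size [110.   35.1] ang 12.91
switch_pivot [(array([315., 147.]), array([0.4973, 0.2177]), 0.71), (array([200.,  62.]), array([0.5539, 0.3294]), 0.65)]
lamp_mid [(array([310., 108.]), array([0.5306, 0.2284]), 0.82), (array([197.,  86.]), array([0.5332, 0.3383]), 0.66), (array([378., 251.]), array([0.3961, 0.132 ]), 0.57)]
dock []
lamp_lens [(array([202.,  87.]), array([0.5329, 0.3423]), 0.81), (array([377., 244.]), array([0.3946, 0.13  ]), 0.73)]
d mm [39.9 -2.9  6.6] scaled [ 0.1994 -0.0144  0.0328] turn -0.32 -0.0009 at [0.4612 0.2055 0.2066] [180.     0.     9.68] t 3.75
[320.8281 252.5366]
```

View pics/w3.png

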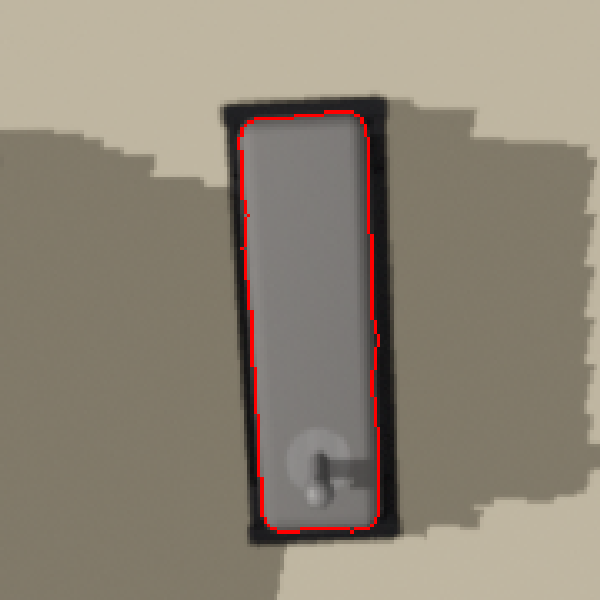

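The fit gives 110.0 × 35.1 mm, which matches the lamp. Its centre is (0.5305, 0.225) and its yaw is 12.9°. I'll descend just outside the toggle with the fingers shut.

Call:
carry_out(deltas=[[[0, -0.018, 0.2, -0.009, -1], [0, -0.018, 0.4, -0.009, -1], [0, -0.018, 0.6, -0.009, -1], [0, -0.018, 0.7, -0.009, -1], [0, -0.018, 0.72, -0.009, -1]]])

```text
clock: 4.25
tool_pos: [0.4591, 0.2075, 0.0601]
orientation: [179.9, 0.2, 12.9]
force: [-0.4, 0.2, -0.1]
opening: 0.0004
gripper_force: 0.0
```

```bash
python3 - <<'E'
from h import *
print(ctrl.get_obs()['force'])
plan([.4603,.2089,.062],12.9)
p=ctrl.snapshot('wrist');save(p,'w4.png')
plan([.4603,.2089,.062],12.9)
u=np.array([.975,.223]);c=np.array([.4964,.2172])
plan(list(c-u*.0085)+[.062],12.9)
E
```

```text
[-0.37550589  0.17278048 -0.12941912]
d mm [ 1.4 -1.1 -2. ] scaled [ 0.0072 -0.0055 -0.0098] turn -0.01 -0.0 at [0.4591 0.2075 0.0601] [179.85   0.25  12.89] t 4.25
d mm [ 0.7 -0.7 -0.9] scaled [ 0.0033 -0.0037 -0.0047] turn 0.01 0.0 at [0.4598 0.208  0.0611] [1.7989e+02 1.6000e-01 1.2910e+01] t 4.3
d mm [29.2 -0.8 -1. ] scaled [ 0.146  -0.0038 -0.0051] turn 0.01 0.0 at [0.4598 0.208  0.0611] [1.7989e+02 1.6000e-01 1.2910e+01] t 4.3
```

View pics/w4.png

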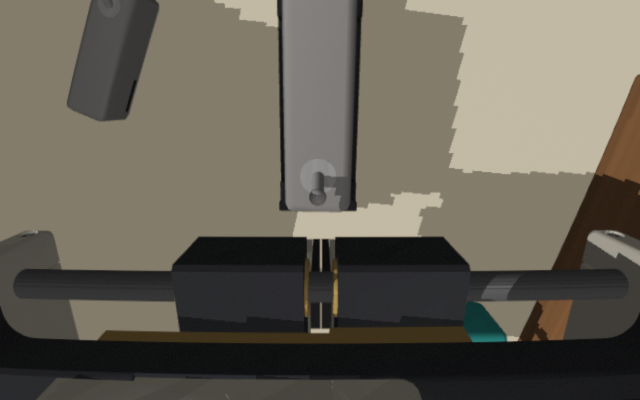

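The toggle at (317,195) is lined up with the shut fingers at (320,250). Now I'll push along the lamp's +x.

Call:
carry_out(deltas=[[[0.03, -0.004, -0.005, 0, -1], [0.06, -0.004, -0.005, 0, -1], [0.08, -0.004, -0.005, 0, -1], [0.1, -0.004, -0.005, 0, -1], [0.12, -0.004, -0.005, 0, -1]]])

```text
clock: 4.8
tool_pos: [0.4837, 0.2146, 0.064]
orientation: [-180.0, 0.0, 12.9]
force: [-2.6, -0.5, 2.2]
opening: 0.0002
gripper_force: 1.2
```

Call:
carry_out(deltas=[[[0.01, 0, 0, 0, -1], [0.02, 0, 0, 0, -1], [0.03, 0, 0, 0, -1], [0.035, 0, 0, 0, -1], [0.035, 0, 0, 0, -1]]])

```text
clock: 5.3
tool_pos: [0.4907, 0.2164, 0.0635]
orientation: [180.0, -0.0, 12.9]
force: [-0.3, -0.4, 0.9]
opening: 0.0002
gripper_force: 0.3
```

```bash
python3 - <<'E'
from h import *
p=ctrl.snapshot('wrist');print(ctrl.get_obs()['force'])
u=np.array([.975,.223]);c=np.array([.4964,.2172])
plan(list(c-u*.0085)+[.062],12.9)
cv2.imwrite('pics/w5.png',cv2.resize(p['color'][100:300,220:420,::-1],(600,600)))
E
```

```text
[ 0.26179381 -0.25519686 -0.63271645]
d mm [-2.7  0.5  1.5] scaled [-0.0134  0.0026  0.0076] turn 0.0 0.0 at [0.4906 0.2164 0.0635] [-1.80e+02 -1.00e-02  1.29e+01] t 5.35
```

View pics/w5.png

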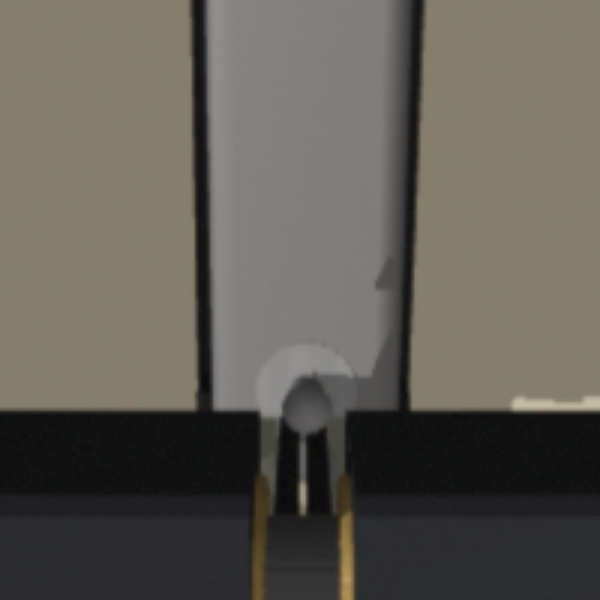

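The ball shows at crop (307,403), over the pivot disc at about (305,388). I'll compute its lean.

```bash
python3 - <<'E'
from h import *
p=ctrl.snapshot('wrist')
u=np.array([.975,.223]);v=np.array([-.223,.975]);c=np.array([.4964,.2172])
for a in (0.,.25,.5,.75,1.0):
    L=.016;X=list(c+u*L*np.sin(a-.5))+[.054+L*np.cos(a-.5)]; q=proj(p,X);print(a,q,(q-[220,100])*3)
print('pivot',(proj(p,list(c)+[.054])-[220,100])*3, 'finger tip face', (proj(p,[*(np.array(ctrl.get_obs()['tool_pos'][:2])+u*.0095),.0635])-[220,100])*3)
q=proj(p,list(c+u*.0375)+[.054]);print((q-[220,100])*3)
m=lampfit(p,[.535,.222])
E
```

```text
0.0 [321.97552663 259.6759547 ] [305.9265799  479.02786411]
0.25 [321.99474711 254.09085899] [305.98424132 462.27257696]
0.5 [322.0084569  247.07936538] [306.02537069 441.23809615]
0.75 [322.01538005 239.15618289] [306.04614014 417.46854866]
1.0 [322.01486749 230.94499766] [306.04460246 392.83499298]
pivot [305.72175597 405.44820275] finger tip face [302.60619239 405.56230068]
[305.97665187 196.71859461]
lamp 0.61 c [539.3 227.1] size [98.2 34.2] ang 12.26
```

The disc centre at row ~392 shows the lamp has shifted about 2 mm against its rim. The toggle is at about 0.77, so it needs another ~4–5 mm of push.

Call:
carry_out(deltas=[[[0.008, 0, 0, 0, -1], [0.016, 0, 0, 0, -1], [0.022, 0, 0, 0, -1], [0.026, 0, 0, 0, -1], [0.026, 0, 0, 0, -1]]])

```text
clock: 5.95
tool_pos: [0.4948, 0.2171, 0.0632]
orientation: [180.0, 0.1, 12.9]
force: [-4.8, -0.5, 1.5]
opening: 0.0
gripper_force: 2.7
```

```bash
python3 - <<'E'
from h import *
o=ctrl.get_obs();print(o['force'],o['tool_pos'],o['gripper_force'])
p=ctrl.snapshot('wrist')
u=np.array([.975,.223]);c=np.array([.4964,.2172])+u*.0023
for a in (.75,.9,1.0):
    L=.016;X=list(c+u*L*np.sin(a-.5))+[.054+L*np.cos(a-.5)]; q=proj(p,X);print(a,q,(q-[240,120])*5)
print('pivot',(proj(p,list(c)+[.054])-[240,120])*5)
cv2.imwrite('pics/w6.png',cv2.resize(p['color'][120:240,240:400,::-1],(800,600)))
E
```

```text
[-4.81115775 -0.54654483  1.4672895 ] [0.4948229  0.21709829 0.06324173] 2.733667865395546
0.75 [321.47116145 243.14940976] [407.35580724 615.7470488 ]
0.9 [321.46965099 238.22119117] [407.34825494 591.10595583]
1.0 [321.46768621 234.942598  ] [407.33843103 574.71298998]
pivot [407.00248368 593.69920787]
```

View pics/w6.png

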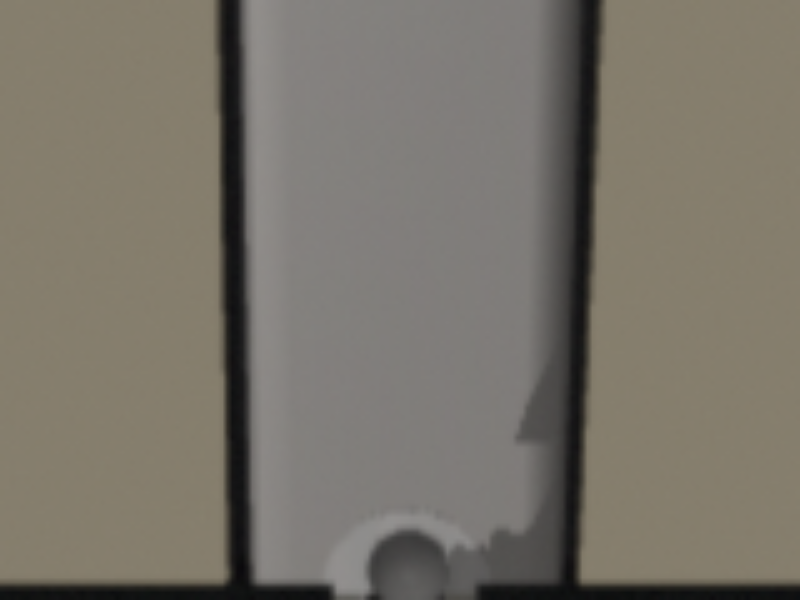

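The ball at (408,570) is where 1.0 should be (row 575), and the 4.8 N reaction says it's at its stop. I'll retreat, rise, open the fingers, and re-measure the lamp and toggle.

Call:
carry_out(deltas=[[[-0.1, 0, 0, 0, -1], [-0.15, 0, -0.18, 0, -1], [-0.17, 0, -0.36, 0, 1], [-0.17, 0, -0.55, 0, 1], [-0.17, 0, -0.68, 0, 1]]])

```text
clock: 6.5
tool_pos: [0.4636, 0.2108, 0.2028]
orientation: [-179.9, -0.2, 12.9]
force: [0.7, 0.3, 0.6]
opening: 0.0193
gripper_force: 0.0
```

Call:
carry_out(deltas=[[[0, 0, 0, 0, 1], [0, 0, 0, 0, 1]]])

```text
clock: 6.7
tool_pos: [0.4629, 0.2104, 0.2002]
orientation: [-179.9, -0.1, 12.9]
force: [-0.6, -0.9, -0.8]
opening: 0.035
gripper_force: 0.0
```

```bash
python3 - <<'E'
from h import *
p=ctrl.snapshot('wrist')
m=lampfit(p,[.535,.222])
plan([.53,.225,.1],12.9)
print([(d['centre'],d['p']) for d in ctrl.spot_point(p,'switch_pivot')])
cv2.imwrite('pics/w7.png',cv2.resize(p['color'][20:200,220:400,::-1],(600,600),interpolation=cv2.INTER_CUBIC))
u=np.array([.975,.223])
for s in (0,.0023):
  c=np.array([.4964,.2172])+u*s
  print('pivot',(proj(p,list(c)+[.054])-[220,20])*3.33)
  for a in (.8,.9,1.0):
    L=.016;X=list(c+u*L*np.sin(a-.5))+[.054+L*np.cos(a-.5)]; print(a,(proj(p,X)-[220,20])*3.33)
E
```

```text
lamp 0.81 c [534.1 225.4] size [108.7  34.3] ang 12.17
d mm [69.6  0.2 98.6] scaled [0.3482 0.001  0.4932] turn -0.0 -0.0 at [0.4621 0.2097 0.1987] [1.7998e+02 5.0000e-02 1.2900e+01] t 6.8
[([323.2, 144.0], 0.95), ([207.2, 57.5], 0.94)]
pivot [339.84837819 435.74228069]
0.8 [339.99490494 424.54421364]
0.9 [339.99680498 418.44295853]
1.0 [339.99712475 412.53401803]
pivot [339.85785826 427.23721777]
0.8 [340.0051652  415.54586373]
0.9 [340.00704046 409.43779056]
1.0 [340.00732736 403.52741909]
```

View pics/w7.png

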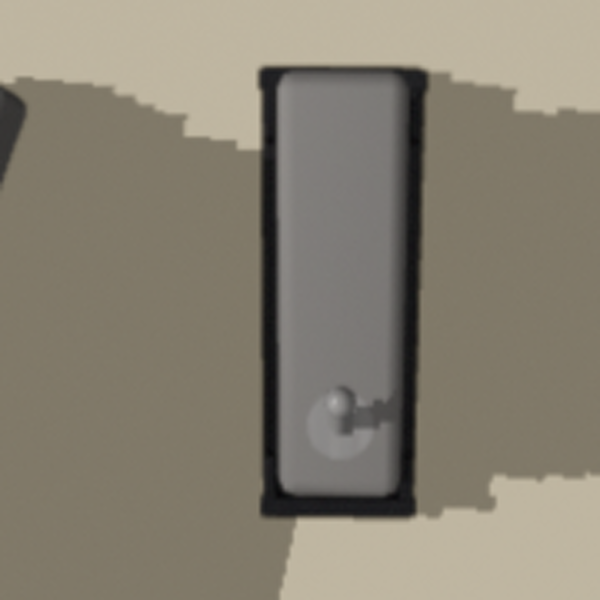

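The toggle ball at (341,402) with the disc at (340,427) means it's fully on. The lamp now sits at about (0.5335, 0.2255). Going in to grasp at mid-length.

Call:
carry_out(deltas=[[[0.18, 0.002, 0, 0, 1], [0.362, 0.002, 0, 0, 1], [0.362, 0.002, 0.15, 0, 1], [0.362, 0.002, 0.3, 0, 1], [0.362, 0.002, 0.45, 0, 1]]])

```text
clock: 7.35
tool_pos: [0.5328, 0.2252, 0.107]
orientation: [179.9, 0.1, 12.9]
force: [1.0, -0.6, 0.0]
opening: 0.0852
gripper_force: 0.0
```

```bash
python3 - <<'E'
from h import *
p=ctrl.snapshot('wrist');print(ctrl.get_obs()['opening'])
plan([.5335,.2255,.021],12.6)
m=lampfit(p,[.535,.222])
E
```

```text
0.08642623138825557
d mm [ 4.5 -1.4 80.9] scaled [ 0.0226 -0.0069  0.4043] turn 0.21 0.0006 at [0.53   0.2236 0.1019] [179.82   0.5   12.81] t 7.4
lamp 0.79 c [542.9 227.8] size [95.5 33.3] ang 12.39
```

Call:
carry_out(deltas=[[[0, 0, 0.15, 0, 1], [0, 0, 0.28, 0, 1], [0, 0, 0.38, 0, 1], [0, 0, 0.44, 0, 1], [0, 0, 0.44, 0, 1]]])

```text
clock: 7.95
tool_pos: [0.5327, 0.2253, 0.0207]
orientation: [179.9, 0.1, 12.9]
force: [-0.4, 0.1, 0.3]
opening: 0.088
gripper_force: 0.0
```

Call:
carry_out(deltas=[[[0, 0, 0, 0, 0.0], [0, 0, 0, 0, -0.2], [0, 0, 0, 0, -1], [0, 0, 0, 0, -1], [0, 0, 0, 0, -1]]])

```text
clock: 8.45
tool_pos: [0.5333, 0.2259, 0.0221]
orientation: [-180.0, -0.0, 12.9]
force: [-0.9, 0.1, -0.8]
opening: 0.0533
gripper_force: 0.0
```

Call:
carry_out(deltas=[[[0, 0, 0, 0, -1], [0, 0, 0, 0, -1], [0, 0, 0, 0, -1]]])

```text
clock: 8.75
tool_pos: [0.5331, 0.2257, 0.0216]
orientation: [180.0, 0.0, 12.9]
force: [-0.9, -0.3, 1.1]
opening: 0.0338
gripper_force: 30.0
```

Grasped: opening 33.8 mm, grip 30 N. Lifting straight up.

Call:
carry_out(deltas=[[[0, 0, -0.05, 0, -1], [0, 0, -0.2, 0, -1], [0, 0, -0.4, 0, -1], [0, 0, -0.6, 0, -1], [0, 0, -0.8, 0, -1]]])

```text
clock: 9.25
tool_pos: [0.5326, 0.2254, 0.1835]
orientation: [180.0, 0.0, 12.9]
force: [1.1, 0.6, -2.9]
opening: 0.0337
gripper_force: 30.0
```

```bash
python3 - <<'E'
from h import *
np.set_printoptions(precision=4,suppress=True)
o=ctrl.get_obs();print(o['force'],o['opening'])
p=ctrl.snapshot('top')
for d in ctrl.silhouettes(p,'clip_top'):
    q=cv2.findNonZero(d['mask'].astype('uint8'))[:,0].astype(float)
    w=np.array([at(p,u,.022)[:2] for u in q],dtype=np.float32)*1000
    print(d['p'],cv2.minAreaRect(w))
print([at(p,d['centre'],.022) for d in ctrl.spot_point(p,'clip_top')])
plan([.4,-.2,.19],0)
E
```

```text
[ 1.0811  0.5535 -2.8753] 0.033657917903330406
0.6 ((442.46002197265625, -229.88839721679688), (54.8879508972168, 26.685441970825195), 0.12769971787929535)
0.19 ((607.4573364257812, -277.13873291015625), (36.8886833190918, 77.95870971679688), 38.45864486694336)
[array([ 0.2545, -0.2881,  0.022 ])]
d mm [-226.3  385.9   -7.2] scaled [-1.1313  1.9293 -0.036 ] turn 12.91 0.0359 at [0.5343 0.2267 0.1852] [-179.84   -0.32   12.91] t 9.4
```

The lift held: the wrist carries about 2.9 N of weight. I'll carry it over the watch box at z ≈ 0.185 (lens ≈ 0.17), stopping beside the clip.

Call:
carry_out(deltas=[[[-0.08, 0.13, 0, 0, -1], [-0.19, 0.31, 0, 0, -1], [-0.3, 0.49, 0, 0, -1], [-0.42, 0.68, 0, 0, -1], [-0.54, 0.88, 0, 0, -1]]])

```text
clock: 9.9
tool_pos: [0.4652, 0.0284, 0.1804]
orientation: [180.0, 0.1, 12.9]
force: [0.6, -0.8, -2.5]
opening: 0.0339
gripper_force: 30.0
```

Call:
carry_out(deltas=[[[-0.12, 0.19, 0, 0.01, -1], [-0.24, 0.38, 0, 0.02, -1], [-0.36, 0.58, 0, 0.03, -1], [-0.48, 0.78, 0, 0.036, -1], [-0.54, 0.88, 0, 0.036, -1]]])

```text
clock: 10.4
tool_pos: [0.3985, -0.1678, 0.1805]
orientation: [-180.0, 0.1, -0.2]
force: [0.9, -0.5, -1.7]
opening: 0.0337
gripper_force: 30.0
```

Call:
carry_out(deltas=[[[0, 0, 0, 0, -1], [0, 0, 0, 0, -1], [0, 0, 0, 0, -1]]])

```text
clock: 10.7
tool_pos: [0.401, -0.1651, 0.1811]
orientation: [-180.0, 0.1, -0.0]
force: [-0.3, 1.0, -1.0]
opening: 0.0338
gripper_force: 30.0
```

```bash
python3 - <<'E'
from h import *
np.set_printoptions(precision=4,suppress=True)
p=ctrl.snapshot('wrist');save(p,'w8.png')
for d in ctrl.silhouettes(p,'clip_top'):
    q=cv2.findNonZero(d['mask'].astype('uint8'))[:,0].astype(float)
    w=np.array([at(p,u,.022)[:2] for u in q],dtype=np.float32)*1000
    print(d['p'],d['centre'],cv2.minAreaRect(w))
print([(d['centre'],at(p,d['centre'],.022),d['p']) for d in ctrl.spot_point(p,'clip_top')])
plan([.4425,-.23,.19],0)
m=lampfit(p,[.4,-.17],.22)
print([(d['centre'],d['p']) for d in ctrl.spot_point(p,'lamp_mid')])
E
```

```text
0.77 [391.9, 140.6] ((442.65875244140625, -230.9375762939453), (53.95366287231445, 25.76633644104004), 0.4226372241973877)
[([391.3, 138.9], array([ 0.4443, -0.2314,  0.022 ]), 0.6)]
d mm [41.1 65.2 -8.6] scaled [ 0.2054  0.3258 -0.0432] turn 0.03 0.0001 at [ 0.4014 -0.1649  0.1814] [-179.99    0.02    0.03] t 10.85
lamp 0.95 c [ 421.4 -165.4] size [31.8 78.8] ang 89.17
[([321.7, 257.8], 0.68), ([405.5, 149.3], 0.32)]
```

View pics/w8.png

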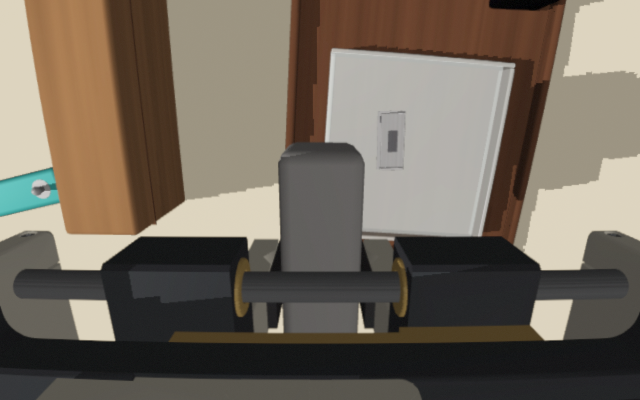

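The clip is at (391,140) in the tray, beside the held lamp, whose front end is at (320,150). I'll refine the clip's yaw and the lamp's offset in the grip.

```bash
python3 - <<'E'
from h import *
np.set_printoptions(precision=4,suppress=True)
for cam in ('wrist','top'):
    p=ctrl.snapshot(cam)
    for d in ctrl.silhouettes(p,'clip_top')[:1]:
        q=cv2.findNonZero(d['mask'].astype('uint8'))[:,0].astype(float)
        w=np.array([at(p,u,.022)[:2] for u in q]); e,v=np.linalg.eigh(np.cov((w).T))
        v=v[:,1]*np.sign(v[0,1]);print(cam,w.mean(0),'yaw',np.degrees(np.arctan2(v[1],v[0])))
    if cam=='wrist':
        for uv in ((321,143),(321,152),(300,144),(342,144)): print(at(p,uv,.2138))
        pw=p
    else:
        m=lampfit(p,[.4,-.165],.2138)
o=ctrl.get_obs();print(o['tool_pos'],o['orientation'])
print(pw['t'])
# clip long edges, subpixel, from grey gradient in the wrist picture
g=cv2.GaussianBlur(cv2.cvtColor(pw['color'],cv2.COLOR_RGB2GRAY),(3,3),0).astype(float)
for lo,hi,s in ((370,385,-1),(398,412,1)):
    pts=[]
    for r in range(118,166):
        gr=np.clip(s*np.gradient(g[r])[lo:hi],0,None); 
        pts.append(at(pw,[(gr*np.arange(lo,hi)).sum()/(gr.sum()+1e-9),r],.022)[:2])
    pts=np.array(pts);k=np.polyfit(pts[:,0],pts[:,1],1);print('edge y',np.median(pts[:,1]),'yaw',np.degrees(np.arctan(k[0])))
E
```

```text
[ 0.4602 -0.1653  0.2138]
[ 0.4569 -0.1653  0.2138]
[ 0.4598 -0.1575  0.2138]
[ 0.4598 -0.1732  0.2138]
[ 0.4012 -0.1655  0.1816] [-179.9999    0.0007   -0.0334]
[-0.1649  0.363   0.456 ]
edge y -0.21860212825419378 yaw 0.6481892768287381
edge y -0.24286502908002006 yaw 2.377825904307154
```

Call:
carry_out(deltas=[[[0.1, 0.16, 0, -0.002, -1], [0.205, 0.328, 0, -0.002, -1], [0.205, 0.328, 0.15, -0.002, -1], [0.205, 0.328, 0.3, -0.002, -1], [0.205, 0.328, 0.45, -0.002, -1]]])

```text
clock: 11.7
tool_pos: [0.4422, -0.2317, 0.0905]
orientation: [180.0, -0.0, 0.6]
force: [-0.1, -0.0, -3.9]
opening: 0.0336
gripper_force: 30.0
```

Call:
carry_out(deltas=[[[0, 0, 0.06, 0, -1], [0, 0, 0.12, 0, -1], [0, 0, 0.16, 0, -1], [0, 0, 0.18, 0, -1], [0, 0, 0.18, 0, -1]]])

```text
clock: 12.2
tool_pos: [0.4424, -0.2313, 0.0558]
orientation: [180.0, -0.0, 0.7]
force: [0.2, 0.6, -2.4]
opening: 0.0342
gripper_force: 30.0
```

Call:
carry_out(deltas=[[[0, 0, 0, 0, -1], [0, 0, 0, 0, -1], [0, 0, 0, 0, -1], [0, 0, 0, 0, -1], [0, 0, 0, 0, -1]]])

```text
clock: 12.7
tool_pos: [0.4422, -0.2313, 0.0558]
orientation: [180.0, -0.0, 0.7]
force: [-0.2, 0.3, -2.3]
opening: 0.0337
gripper_force: 30.0
```

```bash
python3 - <<'E'
from h import *
np.set_printoptions(precision=4,suppress=True)
o=ctrl.get_obs();print(o['force'],o['opening'],o['gripper_force'])
plan([.4422,-.231,.0556],1)
p=ctrl.snapshot('scene')
print([(d['centre'],d['p']) for d in ctrl.spot_point(p,'lamp_lens')],proj(p,[.4427,-.231,.042]))
print([(d['centre'],d['p']) for d in ctrl.spot_point(p,'lamp_mid')],proj(p,[.4427,-.231,.065]))
cv2.imwrite('pics/s9.png',cv2.resize(p['color'][190:340,150:350,::-1],(800,600),interpolation=cv2.INTER_CUBIC))
E
```

```text
[-0.2142  0.2968 -2.3428] 0.033697283623173646 29.96830701828003
d mm [ 0.  -0.3  0.2] scaled [ 0.     -0.0015  0.0008] turn -0.33 -0.0009 at [ 0.4422 -0.2313  0.0558] [180.    -0.02   0.67] t 12.7
[([298.9, 189.7], 0.64), ([235.2, 251.3], 0.61), ([369.1, 170.5], 0.5)] [237.3381 254.2581]
[([237.9, 247.2], 0.93), ([370.0, 166.2], 0.74), ([301.7, 182.9], 0.45), ([238.5, 259.1], 0.22)] [236.123  246.5568]
```

View pics/s9.png

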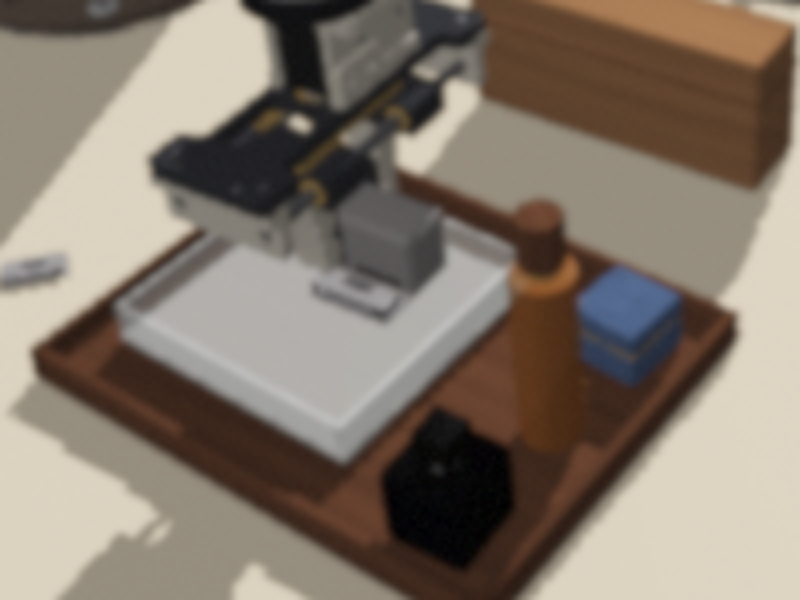

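The lamp hovers level over the clip (crop (390,235) above (360,290)), and everything around it is undisturbed. Its measured position is within 1–2 px of the predicted one, so I'm handing in.

```bash
python3 -c "
from plant import ctrl; print(ctrl.close_job())"
```

```text
the job is handed in; nothing more can be done
None
```

The job is handed in, verdict not shown: the lamp is switched on, lifted out, carried over the watch box and held level about 2 cm above the clip, centred and lengthwise, at about 13 s; the last camera view showed nothing knocked in the tray area.

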